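Show a customer the tumbled stones on the viewing tray

ROBOT

A 7-joint arm with a two-finger parallel gripper is mounted at the origin on a cart in front of the work surface, level with it; the furniture and walls round the work are solid. World frame = base frame: x ahead of the robot, y to its left, z up, the work surface at z = 0. Lengths are in m, angles in rad, forces in N, time in s.
With the tool pointing down it reaches from about 0.425 to 0.875 m from the base axis. Payload 4.7 kg.
Tool frame: the origin (TCP) lies midway between the tips of the shut fingers; the grasp point (between the pads) lies 19 mm behind it (ctrl.grip_point_offset is the distance from the TCP to the grasp point, in m); z points along the fingers, y is the line along which they close (so a half turn about z gives the same grasp; the last joint's range is limited). The gripper opens to 87 mm and grips with 3 to 60 N. Pads are 19 mm wide; open, the fingers measure 117 mm over their backs; the gripper's body (75 mm by 190 mm) begins 51 mm behind the grasp point.
Start: joints at [-1.25, 0.321, -0.07, 1.45, 0.023, 1.371, -0.057], TCP at [0.196, 0.62, 0.223] pointing down, gripper open.
Joint ranges: [-2.86, 2.86], [-0.3, 2.09], [-1.38, 1.24], [0.06, 2.45], [-1.56, 4.7], [0.09, 2.05], [-2.69, 2.69]. Speed limits (rad/s): [2.57, 2.57, 3.14, 3.14, 3.14, 3.14, 3.14].

INTERFACE

Orientations are given as a rotation vector (axis times angle).
In Python, from bench import ctrl gives the robot as it stands. The module is installed in compiled form; this text tells all that it offers.
- The arm moves only by the shell command python3 -m handwheel 'ROWS' [OPENING] [FORCE]. ROWS is JSON, a list of rows, each an object of numbers: "x", "y", "z": the shift along the tool's x, y, z in m; "wx", "wy", "wz": the turn, a rotation vector about the tool's x, y, z in degrees. A call has 1 to 10 rows; each row is the pose to reach, as a shift and turn from the pose commanded when the call began, along the tool's axes at that moment; what a row does not reach only later rows make up. A row lasts 1/12 s, in which the tool goes at most 41.7 mm and 7.16 degrees, less where a joint would pass 70% of its speed; a pose out of reach is approached as far as the arm can. A call with a gripper value outside its range is refused whole. OPENING is the finger opening in m, from 0 to 0.087, set as the call begins (- or left out, the last holds). The fingers move at their own pace and stop on an object; FORCE is the grip in N (left out, the last holds). Time passes only in rows, so rows that repeat a pose let the fingers close. It gives the time, the measured TCP pose, the force, the opening and the grip force at its end, in the units of the state.
- ctrl.get_state(): the state, without advancing time (a new reading comes with each control period).
- ctrl.get_image(name): name is "scene" or "top" or "wrist"; returns a dict with "image" (384x512x3 uint8, red, green, blue), "K" (3x3 intrinsics, pixels), "k1" (the pictures are not rectified: a ray, as slopes to the right and down, at radius r is drawn at 1 + k1 r^2 times it, then the intrinsics apply), "world_to_cam" (4x4, takes a point from world to camera coordinates); the wrist camera has in their place "hand_eye" (4x4, takes a point from camera to tool coordinates, whose origin is the TCP and whose axes are the flange's). Camera axes: x right, y down, z forward; pixel columns grow to the right and rows downward; lengths in m; the calibration is good to about 2 mm. A picture is of the moment at which its call begins: read the wrist's pose just before it. There is no depth.
- ctrl.close_job(): hands the job in; it is judged then, once.
The state is a dict: "time": time; "joint_positions": joint angles; "qd": joint speeds; "joint_torque": joint torques, N m; "position": TCP position; "tool_rot": TCP orientation; "ft_force": force on the tool from outside, world axes, zero at the start; "torque": the same for the moment, N m; "grip_width": opening from 0.0 (shut) to 1.0 (fully open); "grip_force": force on a finger pad.
Only numpy, scipy, OpenCV 4.12 (cv2) and the standard library are available. Lean on these libraries where they do the work, as an engineer would, in place of code of your own. Each camera call takes 0.05 s, during which the arm holds its last target. There are 200 camera calls.

TASK

Pour all six tumbled stones from the brass pan into the wooden viewing tray where it stands, then set the empty pan back down upright on the table beside the tray and let go of it. Then take the tray by its centre grip, lift it about 15 cm clear of the table, and finish holding it there, level and still, with all the stones in it and without letting go. Keep the tray level throughout and leave the gem jars and palm stones where they are.

Things in the scene. Friction and masses are not known exactly. Their poses are not given: they have to be found in the camera images.
- view_tray: Open viewing tray of pale wood, 130 x 160 mm outside (its x, y), walls 35 mm high, 4 mm thick, floor 4 mm thick, 0.3 kg. A brass post 13 mm thick rises from the middle of its floor and carries a brown wooden grip block 14 mm thick (tray x), 36 mm long (tray y), from 59 to 93 mm above the underside. Origin: centre of the underside; z up.
- tray_grip (a point): Centre of the brown wooden grip block on the tray's post, 78 mm above the tray's underside, right over its centre; axes as the tray's. Pinch it across its 14 mm thickness (tray x).
- pour_pan: Brass pouring pan with the six stones in it, 0.13 kg. Flat floor 62 x 56 mm (its x, y), back and side walls 30 mm high, 3 mm thick; open spout at its -x end, brown wooden grip block behind the back wall at +x. Origin: centre of the underside of the flat floor; z up. The stones stay put while it is carried level, and slide out over the spout when it is tipped spout-down by about 45 degrees.
- pan_grip (a point): Centre of the pan's brown wooden grip block, 48 mm to +x of the pan's origin and 38 mm above its underside. The block is 14 mm thick (pan y), 30 mm long (pan x), from 19 to 53 mm above the underside. Axes as the pan's. Pinch it firmly across the 14 mm, 40 N or so: the loaded pan hangs on one side of it.
- pan_lip (a point): Middle of the end of the pan's open spout, where the stones leave: 67 mm to -x of the pan's origin and 14 mm above its underside. The spout is 56 mm wide, rises from the floor at 16 degrees and has low side walls.
- stone0: Violet tumbled stone, flat and rounded, about 17 mm across and 13 mm thick, 11 g; lies in the pan at the start. Origin at its centre.
- stone1: Green tumbled stone, flat and rounded, about 17 mm across and 13 mm thick, 11 g; lies in the pan at the start. Origin at its centre.
- stone2: Coral tumbled stone, flat and rounded, about 17 mm across and 13 mm thick, 11 g; lies in the pan at the start. Origin at its centre.
- stone3: Blue tumbled stone, flat and rounded, about 17 mm across and 13 mm thick, 11 g; lies in the pan at the start. Origin at its centre.
- stone4: Yellow tumbled stone, flat and rounded, about 17 mm across and 13 mm thick, 11 g; lies in the pan at the start. Origin at its centre.
- stone5: Dark red tumbled stone, flat and rounded, about 17 mm across and 13 mm thick, 11 g; lies in the pan at the start. Origin at its centre.
- gem_jar_green: Bystander: small round black jar with a clear top, green stone, 33 mm across, 22 mm high; origin at the centre of its underside.
- gem_jar_blue: Bystander: small round black jar with a clear top, blue stone, 33 mm across, 22 mm high; origin at the centre of its underside.
- palm_jasper: Bystander: reddish-brown polished palm stone, 48 x 35 x 24 mm; origin at the centre of its underside.
- palm_green: Bystander: dark green polished palm stone, 48 x 48 x 20 mm; origin at the centre of its underside.
Not all that is in view belongs to the job. There is more than one size of the pour_pan; the job needs the middle-sized.

How it is judged:
By the outcome, as a careful person would: the job done as asked, in the order asked, and still so for the second after the job is handed in, while the arm keeps its last pose, push and grip.
It also fails if it takes over 61 s, if anything falls off the work surface, if the arm or the gripper's body presses on something with over 40 N, if the wrist force passes 120 N, or if a joint passes its speed limit or range.

## Working session

There is one attempt and no reset: what is moved stays moved. The work goes in short steps, Python scripts to look and compute and a shell command to move; the robot and the scene stay as the last step left them, time stands still between calls to the robot, and variables do not carry over. Pictures are saved under pics/ and viewed, at most 10 in all, crops included, and the job is handed in when it is done.

```bash
mkdir -p pics; cat > h.py <<'E'
import numpy as np, cv2
from scipy.spatial.transform import Rotation as R
from bench import ctrl
def snap(name,fn=None):
    s=ctrl.get_state(); d=ctrl.get_image(name)
    if name=='wrist':
        T=np.eye(4);T[:3,:3]=R.from_rotvec(s['tool_rot']).as_matrix();T[:3,3]=s['position']
        d['c2w']=T@np.array(d['hand_eye'])
    else: d['c2w']=np.linalg.inv(np.array(d['world_to_cam']))
    if fn: cv2.imwrite('pics/'+fn,d['image'][:,:,::-1])
    return d
def ray(d,u,v):
    k=float(d['k1']);K=np.array(d['K']);p=np.array([(u-K[0,2])/K[0,0],(v-K[1,2])/K[1,1]]);q=p.copy()
    for _ in range(30): q=p/(1+k*(q@q))
    r=d['c2w'][:3,:3]@np.array([q[0],q[1],1]); return d['c2w'][:3,3],r/np.linalg.norm(r)
def onz(d,u,v,z):
    o,r=ray(d,u,v); return o+r*(z-o[2])/r[2]
E
python3 - <<'E'
from h import *
s=ctrl.get_state();print(s)
a=snap('scene');b=snap('top','t0.png')
cv2.imwrite('pics/s0.png',a['image'][:,:,::-1])
print(a['K'],a['k1'],a['c2w'],b['K'],b['k1'],b['c2w'])
np.save('t0.npy',b,allow_pickle=True);np.save('s0.npy',a,allow_pickle=True)
E
```

```text
{'time': 0.0, 'joint_positions': array([-1.24985059,  0.32182409, -0.07009284,  1.45168749,  0.02258993,
        1.3707607 , -0.05691938]), 'qd': array([ 1.85029253e-03,  7.40273101e-04,  1.80478998e-05, -8.72200773e-04,
        3.31055858e-04, -7.79614047e-05, -6.08870841e-04]), 'joint_torque': array([ 7.05242583e-04, -4.91294432e+01, -4.03346876e-01, -3.12519479e+01,
       -6.38628239e-02,  4.38720058e-02,  1.66864388e-04]), 'position': array([0.19620809, 0.61910469, 0.22145458]), 'tool_rot': array([-4.80045286e-01, -3.10449076e+00,  2.95506962e-03]), 'ft_force': array([-0.25099789,  0.15160889, -0.94197103]), 'torque': array([-0.01110733, -0.0149818 , -0.03883971]), 'grip_force': 0.0, 'grip_width': 1.0010690008000456}
[[380.11981405   0.         257.32319782]
 [  0.         380.11981405 187.4403547 ]
 [  0.           0.           1.        ]] -0.1307412287494761 [[ 0.78494648 -0.3944444   0.47777886  0.11609636]
 [-0.61953859 -0.49278945  0.61100777 -0.57417511]
 [-0.00556421 -0.77561084 -0.63118687  0.67429712]
 [ 0.          0.          0.          1.        ]] [[444.25345423   0.         256.24022439]
 [  0.         444.25345423 186.64992433]
 [  0.           0.           1.        ]] -0.16645095408134447 [[-0.00890022 -0.99504773  0.09899895  0.42434498]
 [-0.99995235  0.00925345  0.00310943 -0.03710051]
 [-0.00401011 -0.09896655 -0.99508268  1.17331109]
 [ 0.          0.          0.          1.        ]]
```

View pics/t0.png

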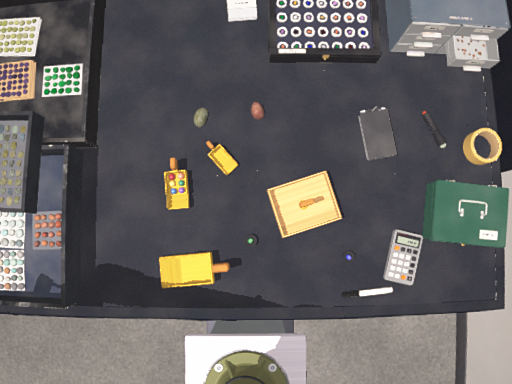

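View pics/s0.png

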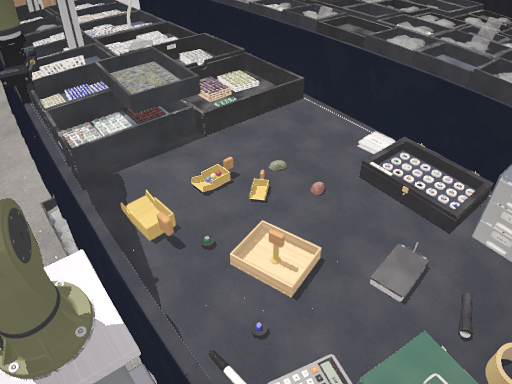

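The top view shows the loaded middle pan at about (177,188), with its brown grip at (173,163) pointing up, which is world +x. The tray is at (305,204) with its grip near (311,203). The jars are at (252,240) and (349,257), and the palm stones at (201,117) and (257,110). The scene view shows the same pan at (213,178) with its grip at (228,162).

```bash
python3 - <<'E'
from h import *
t=np.load('t0.npy',allow_pickle=True).item();s=np.load('s0.npy',allow_pickle=True).item()
def blobs(d,box,lo,hi,mn=15):
    h=cv2.cvtColor(d['image'],cv2.COLOR_RGB2HSV);m=cv2.inRange(h,lo,hi);M=np.zeros_like(m);x0,y0,x1,y1=box;M[y0:y1,x0:x1]=m[y0:y1,x0:x1]
    n,l,st,c=cv2.connectedComponentsWithStats(M);return M,[(c[i],st[i]) for i in range(1,n) if st[i,4]>=mn]
for n,d,box in [('t',t,(155,150,200,215)),('ttray',t,(260,165,350,245)),('s',s,(185,150,238,200)),('stray',s,(225,215,325,295))]:
    print(n)
    for rng in [((3,120,60),(15,255,235)),((16,150,60),(32,255,255)),((10,40,120),(24,160,255))]:
        M,b=blobs(d,box,*rng)
        for c,st in b: print(rng[0],c.round(1),st)
    h=cv2.cvtColor(d['image'],cv2.COLOR_RGB2HSV)
    m=np.zeros(h.shape[:2],np.uint8);m[box[1]:box[3],box[0]:box[2]]=255*(h[box[1]:box[3],box[0]:box[2],2]>90)
    cs,_=cv2.findContours(m,0,2);c=max(cs,key=cv2.contourArea);r=cv2.minAreaRect(c);print('rect',r,cv2.boxPoints(r).round(1).tolist())
    print(h[int(box[1]+12),int((box[0]+box[2])/2)])
A=cv2.resize(t['image'][140:250,150:360],None,fx=3.8,fy=3.8,interpolation=2)
cv2.imwrite('pics/c0.png',A[:,:,::-1])
E
```

```text
t
(3, 120, 60) [174.4 164.4] [170 157   8  13  45]
(16, 150, 60) [171.8 162.3] [171 159   3   8  18]
(16, 150, 60) [176.5 190.9] [164 169  25  40 638]
(10, 40, 120) [173.  163.3] [170 157   9  14  61]
(10, 40, 120) [179.6 175.8] [177 172   7  10  31]
(10, 40, 120) [171.8 183.6] [169 181   6   6  17]
(10, 40, 120) [167.9 201.7] [165 189  13  21  32]
rect ((175.5659942626953, 182.92385864257812), (52.50907516479492, 24.223997116088867), 85.91438293457031) [[161.60000610351562, 157.60000610351562], [185.8000030517578, 155.89999389648438], [189.5, 208.1999969482422], [165.39999389648438, 210.0]]
[ 9 97 79]
ttray
(3, 120, 60) [278.4 212.8] [270 190  18  46 167]
(3, 120, 60) [317.8 199.2] [313 197  11   6  34]
(16, 150, 60) [305.6 203.2] [300 199  13  10  62]
(10, 40, 120) [304.4 206. ] [ 267  171   75   67 1809]
rect ((303.82354736328125, 203.7058868408203), (52.34296417236328, 64.27181243896484), 72.0308609008789) [[265.20001220703125, 188.6999969482422], [326.29998779296875, 168.89999389648438], [342.5, 218.6999969482422], [281.29998779296875, 238.5]]
[ 16 121 253]
s
(3, 120, 60) [228.3 163.8] [224 158   9  12  56]
(10, 40, 120) [213.3 175.8] [191 156  43  36 727]
rect ((211.0, 174.5), (49.0, 52.0), 90.0) [[185.0, 150.0], [237.0, 150.0], [237.0, 199.0], [185.0, 199.0]]
[130  16  94]
stray
(3, 120, 60) [274.2 239.9] [269 233  14  13  45]
(10, 40, 120) [275.5 256.9] [ 230  220   92   75 4150]
rect ((274.5, 254.5), (79.0, 99.0), 90.0) [[225.0, 215.0], [324.0, 215.0], [324.0, 294.0], [225.0, 294.0]]
[ 21  65 255]
```

View pics/c0.png

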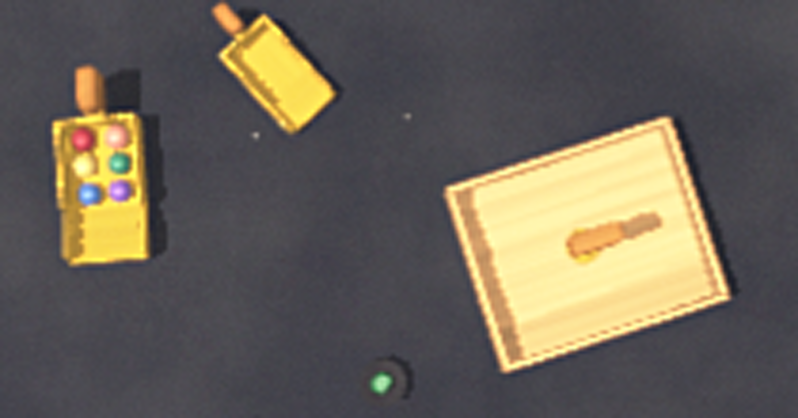

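```bash
python3 - <<'E'
from h import *
t=np.load('t0.npy',allow_pickle=True).item();s=np.load('s0.npy',allow_pickle=True).item()
f=lambda x,y,z:onz(t,150+(x+.5)/3.8-.5,140+(y+.5)/3.8-.5,z)
def tri(p,q):
    o1,r1=ray(t,*p);o2,r2=ray(s,*q);A=np.stack([r1,-r2],1);k=np.linalg.lstsq(A,o2-o1,rcond=None)[0]
    a,b=o1+k[0]*r1,o2+k[1]*r2;return (a+b)/2,np.linalg.norm(a-b)
g=f(90,89,.045);l=f(109.5,261.5,.014);print('pan grip',g,'lip',l,np.linalg.norm((g-l)[:2]),'yaw',np.degrees(np.arctan2(*(g-l)[1::-1])))
print('tri',tri((173.7,163.4),(228.3,163.3)))
C=np.array([f(x,y,.035) for x,y in [(446,187),(669,117),(732,297),(505,372)]]);print(C.round(3),C.mean(0),np.linalg.norm(C-np.roll(C,1,0),axis=1))
e=C[0]-C[1]+C[3]-C[2];print('tray y dir deg',np.degrees(np.arctan2(e[1],e[0])))
print('traygrip',f(597,238,.09),'tri',tri((307.1,202.6),(276,237)))
print('palm g',onz(t,201,117,.01),'jar',onz(t,252,240,.01),onz(t,349,257,.01),'small',onz(t,223,158,.01),'palm',onz(t,257,110,.01))
st=ctrl.get_state();print(R.from_rotvec(st['tool_rot']).as_matrix().round(3))
E
```

```text
pan grip [0.59987349 0.18017784 0.045     ] lip [0.48405956 0.17132054 0.014     ] 0.11615212819011538 yaw 4.3733943365254815
tri (array([0.60020896, 0.18029268, 0.03837212]), np.float64(0.0005375079772618973))
[[ 0.532 -0.061  0.035]
 [ 0.578 -0.214  0.035]
 [ 0.455 -0.254  0.035]
 [ 0.406 -0.099  0.035]] [ 0.49284321 -0.1572251   0.035     ] [0.13091217 0.15979725 0.12958959 0.1621543 ]
tray y dir deg 107.17788313171683
traygrip [ 0.49258537 -0.1569178   0.09      ] tri (array([ 0.49165877, -0.15818945,  0.08314549]), np.float64(0.0012632947837972295))
palm g [0.72995272 0.11361641 0.01      ] jar [ 0.40042942 -0.02116843  0.01      ] [ 0.35269337 -0.27472059  0.01      ] small [0.61730013 0.05405974 0.01      ] palm [ 0.74734729 -0.03735497  0.01      ]
[[-0.953  0.302 -0.   ]
 [ 0.302  0.953 -0.002]
 [-0.    -0.002 -1.   ]]
```

```bash
cat >> h.py <<'E'
def rotd(yaw,tilt=0):
    # tool pointing down, tool x at yaw (deg); tilt about tool y
    c,s=np.cos(np.radians(yaw)),np.sin(np.radians(yaw))
    return R.from_matrix(np.array([[c,s,0],[s,-c,0],[0,0,-1]]))*R.from_euler('y',tilt,degrees=True)
def delta(p,Rt,grip=True):
    """tool-frame shift (mm) and turn (deg) to bring grasp point (or TCP) to p with orientation Rt"""
    s=ctrl.get_state();Rc=R.from_rotvec(s['tool_rot']);o=float(ctrl.grip_point_offset)
    p=np.array(p)+(Rt.apply([0,0,o]) if grip else 0)
    print('t',round(s['time'],2),'mm',(Rc.inv().apply(p-s['position'])*1e3).round(1),'deg',np.degrees((Rc.inv()*Rt).as_rotvec()).round(1))
E
python3 - <<'E'
from h import *
delta([.6,.18,.16],rotd(4.4))
print(R.from_rotvec(np.radians([0,0,79])).as_matrix().round(3)[:,1])
E
```

```text
t 0.1 mm [-517.6 -296.5   80.8] deg [-0.00e+00  1.00e-01  1.58e+02]
[-0.982  0.191  0.   ]
```

```bash
P='python3 -m handwheel'; $P '[{"x":-0.04,"y":-0.02,"wz":7},{"x":-0.08,"y":-0.04,"wz":14},{"x":-0.115,"y":-0.065,"wz":21},{"x":-0.15,"y":-0.085,"wz":28},{"x":-0.185,"y":-0.105,"wz":35},{"x":-0.22,"y":-0.125,"wz":42},{"x":-0.255,"y":-0.145,"wz":49},{"x":-0.29,"y":-0.165,"wz":56},{"x":-0.32,"y":-0.18,"wz":63},{"x":-0.35,"y":-0.2,"wz":70}]' 0.087 40
python3 - <<'E'
from h import *
delta([.6,.18,.16],rotd(4.4)); print(ctrl.get_state()['joint_positions'].round(2))
E
```

```text
t 0.1 mm [-517.6 -296.5   80.8] deg [-0.00e+00  1.00e-01  1.58e+02]
[-1.25  0.32 -0.07  1.45  0.02  1.37 -0.06]invalid input at $[0]: expected keys x, y, z, wx, wy, wz
```

```bash
P='python3 -m handwheel'; $P '[{"x":-0.12,"y":-0.07,"z":0,"wx":0,"wy":0,"wz":21},{"x":-0.12,"y":-0.07,"z":0,"wx":0,"wy":0,"wz":21},{"x":-0.12,"y":-0.07,"z":0,"wx":0,"wy":0,"wz":21},{"x":-0.35,"y":-0.2,"z":0,"wx":0,"wy":0,"wz":70},{"x":-0.35,"y":-0.2,"z":0,"wx":0,"wy":0,"wz":70},{"x":-0.35,"y":-0.2,"z":0,"wx":0,"wy":0,"wz":70},{"x":-0.35,"y":-0.2,"z":0,"wx":0,"wy":0,"wz":70},{"x":-0.35,"y":-0.2,"z":0,"wx":0,"wy":0,"wz":70},{"x":-0.35,"y":-0.2,"z":0,"wx":0,"wy":0,"wz":70},{"x":-0.35,"y":-0.2,"z":0,"wx":0,"wy":0,"wz":70}]' 0.087 40
python3 - <<'E'
from h import *
delta([.6,.18,.16],rotd(4.4)); print(ctrl.get_state()['joint_positions'].round(2))
E
```

```text
time: 0.93
position: [0.4724, 0.3187, 0.2224]
tool_rot: [2.185, 2.255, -0.001]
ft_force: [1.0, 0.3, -0.5]
grip_width: 0.999
grip_force: 0.0
t 0.93 mm [-142.6  123.1   81.5] deg [ 0.1  0.  87.4]
[-0.9   0.15  0.29  1.67 -0.04  1.33 -0.57]
```

```bash
P='python3 -m handwheel'; $P '[{"x":-0.143,"y":0.123,"z":0.05,"wx":0,"wy":0,"wz":70},{"x":-0.143,"y":0.123,"z":0.05,"wx":0,"wy":0,"wz":70},{"x":-0.143,"y":0.123,"z":0.05,"wx":0,"wy":0,"wz":70},{"x":-0.143,"y":0.123,"z":0.05,"wx":0,"wy":0,"wz":70},{"x":-0.143,"y":0.123,"z":0.05,"wx":0,"wy":0,"wz":70},{"x":-0.143,"y":0.123,"z":0.05,"wx":0,"wy":0,"wz":70},{"x":-0.143,"y":0.123,"z":0.05,"wx":0,"wy":0,"wz":70},{"x":-0.143,"y":0.123,"z":0.05,"wx":0,"wy":0,"wz":70},{"x":-0.143,"y":0.123,"z":0.05,"wx":0,"wy":0,"wz":70},{"x":-0.143,"y":0.123,"z":0.05,"wx":0,"wy":0,"wz":70}]' >/dev/null
$P '[{"x":0,"y":0,"z":0,"wx":0,"wy":0,"wz":17},{"x":0,"y":0,"z":0,"wx":0,"wy":0,"wz":17},{"x":0,"y":0,"z":0,"wx":0,"wy":0,"wz":17},{"x":0,"y":0,"z":0,"wx":0,"wy":0,"wz":17}]'
python3 - <<'E'
from h import *
delta([.6,.18,.16],rotd(4.4)); print(ctrl.get_state()['joint_positions'].round(2))
w=snap('wrist','w1.png');np.save('w1.npy',w,allow_pickle=True)
E
```

```text
time: 2.1
position: [0.5982, 0.1856, 0.172]
tool_rot: [3.138, 0.147, -0.001]
ft_force: [0.4, -0.3, -0.2]
grip_width: 0.995
grip_force: 0.0
t 2.1 mm [ 1.3  5.7 30.7] deg [0. 0. 1.]
[-0.82  0.33  0.6   1.6  -0.19  1.27 -1.67]
```

View pics/w1.png

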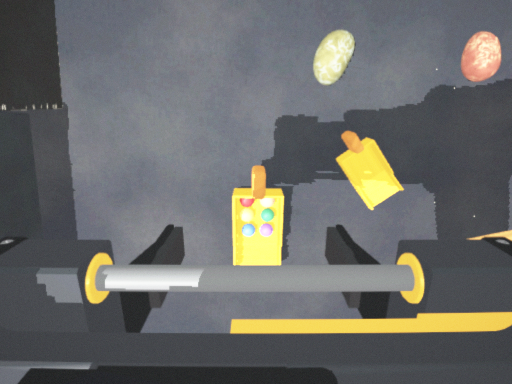

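The wrist view shows the pan with its stones at (258,227) and its grip block at (259,182), lined up with the tool. The fingers are at (170,250) and (340,250).

```bash
python3 - <<'E'
from h import *
w=np.load('w1.npy',allow_pickle=True).item()
print(np.array(w['hand_eye']).round(3))
h=cv2.cvtColor(w['image'],cv2.COLOR_RGB2HSV);m=cv2.inRange(h,(4,150,80),(17,255,255));m[:160]=0;m[200:]=0;m[:,:245]=0;m[:,275:]=0
c=np.argwhere(m);print(c.mean(0),c.min(0),c.max(0))
# top face of block: u centre, v range
for v in (167,182,195):
    r=c[c[:,0]==v][:,1]; print(v,r.min(),r.max(), onz(w,r.mean(),v,.05))
print('floor pan corners',onz(w,233,190,.03),onz(w,284,190,.03),onz(w,233,265,.014),onz(w,282,265,.014))
E
```

```text
[[-0.001 -0.956 -0.293  0.08 ]
 [ 1.    -0.001  0.001  0.   ]
 [-0.001 -0.293  0.956 -0.162]
 [ 0.     0.     0.     1.   ]]
[182.19259259 260.11111111] [166 254] [199 265]
167 255 263 [0.61844364 0.182483   0.05      ]
182 264 264 [0.60362823 0.17599065 0.05      ]
195 254 263 [0.58948559 0.18022315 0.05      ]
floor pan corners [0.58633661 0.20732216 0.03      ] [0.591426   0.15225964 0.03      ] [0.48465858 0.20119111 0.014     ] [0.49021177 0.14065408 0.014     ]
```

```bash
P='python3 -m handwheel'; python3 -c "
from h import *
delta([.601,.181,.038],rotd(4.7))"
```

```text
t 2.15 mm [  2.5   4.9 152.8] deg [0.  0.  0.8]
```

```bash
P='python3 -m handwheel'; $P '[{"x":0.0025,"y":0.005,"z":0.035,"wx":0,"wy":0,"wz":0.8},{"x":0.0025,"y":0.005,"z":0.07,"wx":0,"wy":0,"wz":0.8},{"x":0.0025,"y":0.005,"z":0.1,"wx":0,"wy":0,"wz":0.8},{"x":0.0025,"y":0.005,"z":0.12,"wx":0,"wy":0,"wz":0.8},{"x":0.0025,"y":0.005,"z":0.135,"wx":0,"wy":0,"wz":0.8},{"x":0.0025,"y":0.005,"z":0.145,"wx":0,"wy":0,"wz":0.8},{"x":0.0025,"y":0.005,"z":0.152,"wx":0,"wy":0,"wz":0.8},{"x":0.0025,"y":0.005,"z":0.152,"wx":0,"wy":0,"wz":0.8}]'
python3 -c "
from h import *
delta([.601,.181,.038],rotd(4.7))"
```

```text
time: 2.82
position: [0.6007, 0.1807, 0.0193]
tool_rot: [3.138, 0.128, -0.003]
ft_force: [-0.6, -0.3, -0.1]
grip_width: 0.999
grip_force: 0.0
t 2.82 mm [ 0.3 -0.3  0. ] deg [ 0.   0.1 -0. ]
```

```bash
P='python3 -m handwheel'; Z='{"x":0,"y":0,"z":0,"wx":0,"wy":0,"wz":0}'; $P '[{"x":0,"y":0,"z":0,"wx":0,"wy":0,"wz":0},{"x":0,"y":0,"z":0,"wx":0,"wy":0,"wz":0},{"x":0,"y":0,"z":0,"wx":0,"wy":0,"wz":0},{"x":0,"y":0,"z":0,"wx":0,"wy":0,"wz":0},{"x":0,"y":0,"z":0,"wx":0,"wy":0,"wz":0},{"x":0,"y":0,"z":0,"wx":0,"wy":0,"wz":0},{"x":0,"y":0,"z":0,"wx":0,"wy":0,"wz":0},{"x":0,"y":0,"z":0,"wx":0,"wy":0,"wz":0}]' 0 42
$P '[{"x":0,"y":0,"z":0,"wx":0,"wy":0,"wz":0},{"x":0,"y":0,"z":0,"wx":0,"wy":0,"wz":0},{"x":0,"y":0,"z":0,"wx":0,"wy":0,"wz":0}]'
```

```text
time: 3.48
position: [0.6015, 0.181, 0.0206]
tool_rot: [-3.139, -0.127, -0.0]
ft_force: [0.8, 0.1, 0.3]
grip_width: 0.483
grip_force: 0.0
time: 3.73
position: [0.6015, 0.1809, 0.0205]
tool_rot: [3.139, 0.127, -0.0]
ft_force: [0.5, 0.2, -1.1]
grip_width: 0.246
grip_force: 0.0
```

```bash
P='python3 -m handwheel'; $P '[{"x":0,"y":0,"z":0,"wx":0,"wy":0,"wz":0},{"x":0,"y":0,"z":0,"wx":0,"wy":0,"wz":0},{"x":0,"y":0,"z":0,"wx":0,"wy":0,"wz":0},{"x":0,"y":0,"z":0,"wx":0,"wy":0,"wz":0},{"x":0,"y":0,"z":0,"wx":0,"wy":0,"wz":0}]'
$P '[{"x":0,"y":0,"z":-0.005,"wx":0,"wy":0,"wz":0},{"x":0,"y":0,"z":-0.015,"wx":0,"wy":0,"wz":0},{"x":0,"y":0,"z":-0.03,"wx":0,"wy":0,"wz":0},{"x":0,"y":0,"z":-0.05,"wx":0,"wy":0,"wz":0},{"x":0,"y":0,"z":-0.07,"wx":0,"wy":0,"wz":0},{"x":0,"y":0,"z":-0.09,"wx":0,"wy":0,"wz":0},{"x":0,"y":0,"z":-0.11,"wx":0,"wy":0,"wz":0},{"x":0,"y":0,"z":-0.13,"wx":0,"wy":0,"wz":0},{"x":0,"y":0,"z":-0.145,"wx":0,"wy":0,"wz":0},{"x":0,"y":0,"z":-0.15,"wx":0,"wy":0,"wz":0}]'
python3 - <<'E'
from h import *
w=snap('scene')
A=cv2.resize(w['image'][80:240,140:340],None,fx=3.5,fy=3.5,interpolation=2);cv2.imwrite('pics/l1.png',A[:,:,::-1])
E
```

```text
time: 4.15
position: [0.6015, 0.1809, 0.0205]
tool_rot: [3.139, 0.127, 0.0]
ft_force: [0.0, 0.6, -0.4]
grip_width: 0.158
grip_force: 42.0
time: 4.98
position: [0.6031, 0.181, 0.1744]
tool_rot: [-3.137, -0.126, -0.008]
ft_force: [0.6, -0.1, -1.5]
grip_width: 0.157
grip_force: 42.0
```

View pics/l1.png

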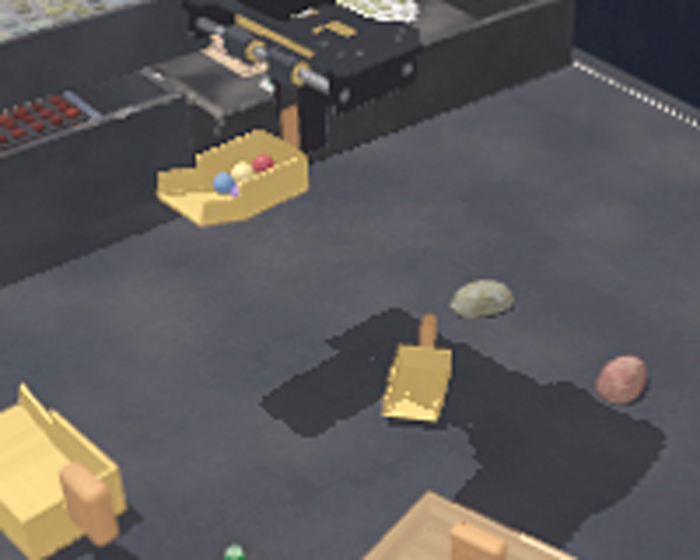

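```bash
P='python3 -m handwheel'; $P '[{"x":-0.003,"y":0.004,"z":0,"wx":0,"wy":0,"wz":-2},{"x":-0.008,"y":0.01,"z":0,"wx":0,"wy":0,"wz":-5},{"x":-0.014,"y":0.018,"z":0,"wx":0,"wy":0,"wz":-9},{"x":-0.021,"y":0.027,"z":0,"wx":0,"wy":0,"wz":-14},{"x":-0.028,"y":0.036,"z":0,"wx":0,"wy":0,"wz":-19},{"x":-0.035,"y":0.046,"z":0,"wx":0,"wy":0,"wz":-24},{"x":-0.042,"y":0.056,"z":0,"wx":0,"wy":0,"wz":-29},{"x":-0.049,"y":0.065,"z":0,"wx":0,"wy":0,"wz":-34},{"x":-0.056,"y":0.074,"z":0,"wx":0,"wy":0,"wz":-39},{"x":-0.063,"y":0.083,"z":0,"wx":0,"wy":0,"wz":-43}]'
python3 - <<'E'
from h import *
delta([.491,.0045,.139],rotd(90)); print(ctrl.get_state()['joint_positions'].round(2))
E
```

```text
time: 5.87
position: [0.5443, 0.0924, 0.1696]
tool_rot: [-2.871, -1.274, 0.003]
ft_force: [0.6, -0.4, -1.0]
grip_width: 0.16
grip_force: 42.0
t 5.87 mm [-100.8   19.5   49.4] deg [ -0.1   0.1 -42.1]
[-0.71  0.16  0.55  1.78 -0.09  1.23 -0.88]
```

```bash
P='python3 -m handwheel'; $P '[{"x":-0.01,"y":0.002,"z":0.004,"wx":0,"wy":0,"wz":-4},{"x":-0.02,"y":0.004,"z":0.009,"wx":0,"wy":0,"wz":-8},{"x":-0.031,"y":0.006,"z":0.014,"wx":0,"wy":0,"wz":-13},{"x":-0.042,"y":0.008,"z":0.019,"wx":0,"wy":0,"wz":-18},{"x":-0.053,"y":0.01,"z":0.024,"wx":0,"wy":0,"wz":-23},{"x":-0.064,"y":0.012,"z":0.03,"wx":0,"wy":0,"wz":-28},{"x":-0.075,"y":0.014,"z":0.036,"wx":0,"wy":0,"wz":-32},{"x":-0.085,"y":0.016,"z":0.041,"wx":0,"wy":0,"wz":-36},{"x":-0.094,"y":0.018,"z":0.046,"wx":0,"wy":0,"wz":-39},{"x":-0.101,"y":0.019,"z":0.049,"wx":0,"wy":0,"wz":-42}]' >/dev/null
$P '[{"x":0,"y":0,"z":0,"wx":0,"wy":0,"wz":0},{"x":0,"y":0,"z":0,"wx":0,"wy":0,"wz":0}]'
python3 - <<'E'
from h import *
delta([.491,.0045,.139],rotd(90)); st=ctrl.get_state();print(st['joint_positions'].round(2))
d=snap('top')
A=cv2.resize(d['image'][130:260,170:360],None,fx=3.8,fy=3.8,interpolation=2);cv2.imwrite('pics/l2.png',A[:,:,::-1])
# tilt plan about the lip (tool frame at level pose): lip L, tip to target shift dz
L=np.array([-.115,0,.0065])
for lipdz,th in [(0.015,15),(.03,30),(.045,45),(.045,52),(.045,60),(.045,68)]:
    r=R.from_euler('y',th,degrees=True); print(th,(L-r.apply(L)+[0,0,lipdz]).round(3))
E
```

```text
time: 6.87
position: [0.4907, 0.0056, 0.121]
tool_rot: [-2.231, -2.211, 0.001]
ft_force: [0.4, 0.9, -1.2]
grip_width: 0.157
grip_force: 42.0
t 6.87 mm [-1.1  0.3  0.7] deg [-0.1 -0.  -0.5]
[-0.6   0.06  0.56  1.98 -0.03  1.11 -0.04]
15 [-0.006  0.    -0.015]
30 [-0.019  0.    -0.027]
45 [-0.038  0.    -0.034]
52 [-0.049  0.    -0.043]
60 [-0.063  0.    -0.051]
68 [-0.078  0.    -0.058]
```

View pics/l2.png

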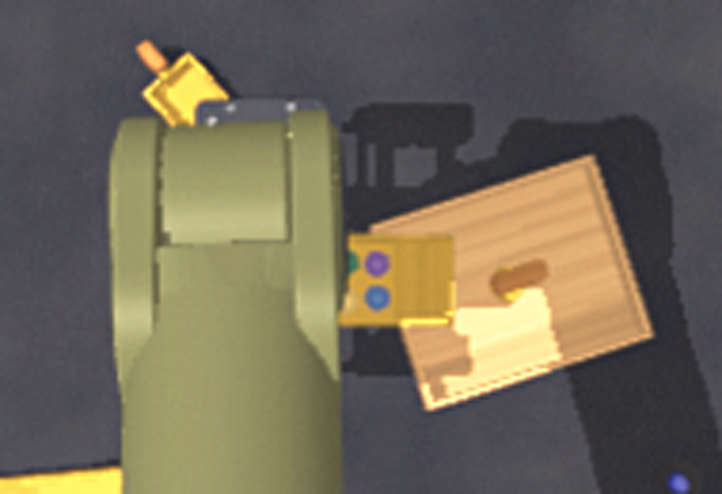

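The top view shows the spout end at crop (455,280), over the tray's left half, with the stones still at the back of the pan. The tray grip is clear at (520,278). Next I tilt the pan.

```bash
P='python3 -m handwheel'; $P '[{"x":-0.001,"y":0,"z":-0.003,"wx":0,"wy":3,"wz":0},{"x":-0.002,"y":0,"z":-0.006,"wx":0,"wy":6,"wz":0},{"x":-0.004,"y":0,"z":-0.01,"wx":0,"wy":10,"wz":0},{"x":-0.006,"y":0,"z":-0.015,"wx":0,"wy":15,"wz":0},{"x":-0.01,"y":0,"z":-0.019,"wx":0,"wy":20,"wz":0},{"x":-0.014,"y":0,"z":-0.023,"wx":0,"wy":25,"wz":0},{"x":-0.019,"y":0,"z":-0.027,"wx":0,"wy":30,"wz":0},{"x":-0.024,"y":0,"z":-0.029,"wx":0,"wy":34,"wz":0},{"x":-0.029,"y":0,"z":-0.032,"wx":0,"wy":38,"wz":0},{"x":-0.033,"y":0,"z":-0.033,"wx":0,"wy":41,"wz":0}]'
python3 - <<'E'
from h import *
st=ctrl.get_state();print(st['joint_positions'].round(2)); Rc=R.from_rotvec(st['tool_rot']);print((rotd(90.5).inv()*Rc).as_rotvec(degrees=True).round(1),'lip',st['position']+Rc.apply([-.115,0,.0065]))
print(sum(1 for _ in []))
# next rows: shift in present tool frame from present pose, about lip, lip moving down total dz
L=np.array([-.115,0,.0065]); dn=Rc.inv().apply([0,0,-1])
for a,dz in [(4,.003),(8,.006),(12,.008),(16,.008),(20,.008),(24,.008),(28,.008)]:
    print(a,(L-R.from_euler('y',a,degrees=True).apply(L)+dn*dz).round(3))
E
```

```text
time: 7.75
position: [0.4919, -0.0285, 0.1546]
tool_rot: [-1.813, -1.798, -0.68]
ft_force: [-0.2, 0.7, -1.9]
grip_width: 0.162
grip_force: 42.0
[-0.16  0.32  0.72  1.88 -0.79  1.53  0.82]
[-0.4 41.1  0.9] lip [ 0.49127543 -0.11086517  0.07413166]
0
4 [-0.003 -0.    -0.006]
8 [-0.006 -0.    -0.011]
12 [-0.009 -0.    -0.018]
16 [-0.012 -0.    -0.025]
20 [-0.014 -0.    -0.033]
24 [-0.018 -0.    -0.04 ]
28 [-0.022 -0.    -0.047]
```

```bash
P='python3 -m handwheel'; $P '[{"x":-0.002,"y":0,"z":-0.003,"wx":0,"wy":2,"wz":0},{"x":-0.003,"y":0,"z":-0.006,"wx":0,"wy":4,"wz":0},{"x":-0.005,"y":0,"z":-0.009,"wx":0,"wy":6,"wz":0},{"x":-0.006,"y":0,"z":-0.011,"wx":0,"wy":8,"wz":0},{"x":-0.008,"y":0,"z":-0.015,"wx":0,"wy":10,"wz":0},{"x":-0.009,"y":0,"z":-0.018,"wx":0,"wy":12,"wz":0},{"x":-0.011,"y":0,"z":-0.022,"wx":0,"wy":14,"wz":0},{"x":-0.012,"y":0,"z":-0.025,"wx":0,"wy":16,"wz":0},{"x":-0.013,"y":0,"z":-0.029,"wx":0,"wy":18,"wz":0},{"x":-0.014,"y":0,"z":-0.033,"wx":0,"wy":20,"wz":0}]'
python3 -m handwheel '[{"x":0,"y":0,"z":0,"wx":0,"wy":0,"wz":0},{"x":0,"y":0,"z":0,"wx":0,"wy":0,"wz":0},{"x":0,"y":0,"z":0,"wx":0,"wy":0,"wz":0},{"x":0,"y":0,"z":0,"wx":0,"wy":0,"wz":0},{"x":0,"y":0,"z":0,"wx":0,"wy":0,"wz":0},{"x":0,"y":0,"z":0,"wx":0,"wy":0,"wz":0}]' | head -1
python3 - <<'E'
from h import *
st=ctrl.get_state();print(st['joint_positions'].round(2)); Rc=R.from_rotvec(st['tool_rot']);print((rotd(90.5).inv()*Rc).as_rotvec(degrees=True).round(1),'lip',st['position']+Rc.apply([-.115,0,.0065]))
a=snap('top')['image'][130:260,170:360];b=snap('scene')['image'][150:310,190:360]
A=cv2.resize(a,(570,390),interpolation=2);B=cv2.resize(b,(230,217),interpolation=2)
s=cv2.resize(b,(425,400),interpolation=2);A=cv2.resize(a,(375,257),interpolation=2)
C=np.zeros((400,800,3),np.uint8);C[:257,:375]=A;C[:,375:]=s;cv2.imwrite('pics/l3.png',C[:,:,::-1])
E
```

```text
time: 8.58
position: [0.4916, -0.0595, 0.1699]
tool_rot: [-1.577, -1.567, -0.928]
ft_force: [0.2, 0.1, -0.7]
grip_width: 0.156
grip_force: 42.0
time: 9.08
[ 0.1   0.56  0.65  1.77 -0.99  1.86  1.03]
[-0.5 61.   0.7] lip [ 0.49084257 -0.10921504  0.0669267 ]
```

View pics/l3.png

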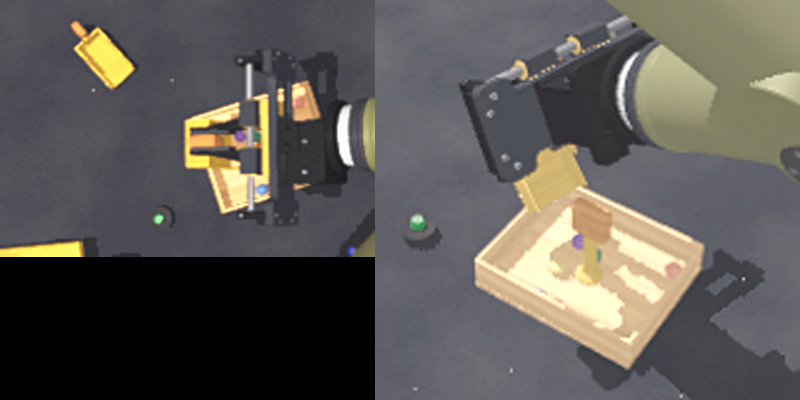

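The tilted pan appears empty. Violet, green, coral and blue stones show in the tray, with yellow and dark red possibly hidden by the near wall. I'll right the pan and then count.

```bash
python3 - <<'E'
from h import *
st=ctrl.get_state();Rc=R.from_rotvec(st['tool_rot']);L=np.array([-.115,0,.0065]);up=Rc.inv().apply([0,.3,1])
for a in (-12,-24,-36,-48,-61):
    print(a,(L-R.from_euler('y',a,degrees=True).apply(L)+up*.06*a/-61).round(3))
E
```

```text
-12 [ 0.011 -0.     0.021]
-24 [ 0.017 -0.     0.042]
-36 [ 0.018 -0.     0.061]
-48 [ 0.015 -0.     0.077]
-61 [ 0.008 -0.     0.091]
```

```bash
P='python3 -m handwheel'; $P '[{"x":0.006,"y":0,"z":0.011,"wx":0,"wy":-6,"wz":0},{"x":0.011,"y":0,"z":0.021,"wx":0,"wy":-12,"wz":0},{"x":0.014,"y":0,"z":0.032,"wx":0,"wy":-18,"wz":0},{"x":0.017,"y":0,"z":0.042,"wx":0,"wy":-24,"wz":0},{"x":0.018,"y":0,"z":0.052,"wx":0,"wy":-30,"wz":0},{"x":0.018,"y":0,"z":0.061,"wx":0,"wy":-36,"wz":0},{"x":0.017,"y":0,"z":0.069,"wx":0,"wy":-42,"wz":0},{"x":0.015,"y":0,"z":0.077,"wx":0,"wy":-48,"wz":0},{"x":0.012,"y":0,"z":0.084,"wx":0,"wy":-54,"wz":0},{"x":0.008,"y":0,"z":0.091,"wx":0,"wy":-61,"wz":0}]'
python3 - <<'E'
from h import *
# place: pan origin (.51,.03), yaw 4.7 -> grip
delta([.51+.048*.9966,.03+.048*.082,.16],rotd(4.7)); print(ctrl.get_state()['joint_positions'].round(2))
a=snap('top')['image'][150:260,200:360];b=snap('scene')['image'][190:310,210:340]
C=np.zeros((400,800,3),np.uint8);C[:275,:400]=cv2.resize(a,(400,275),interpolation=2);C[:369,400:]=cv2.resize(b,(400,369),interpolation=2);cv2.imwrite('pics/l4.png',C[:,:,::-1])
E
```

```text
time: 10.02
position: [0.492, 0.0238, 0.1347]
tool_rot: [2.227, 2.209, 0.002]
ft_force: [-0.3, -0.5, -2.1]
grip_width: 0.158
grip_force: 42.0
t 10.02 mm [10.7 65.8 -6.4] deg [ 0.3 -0.1 84.8]
[-0.66  0.04  0.57  1.97 -0.02  1.14 -0.09]
```

View pics/l4.png

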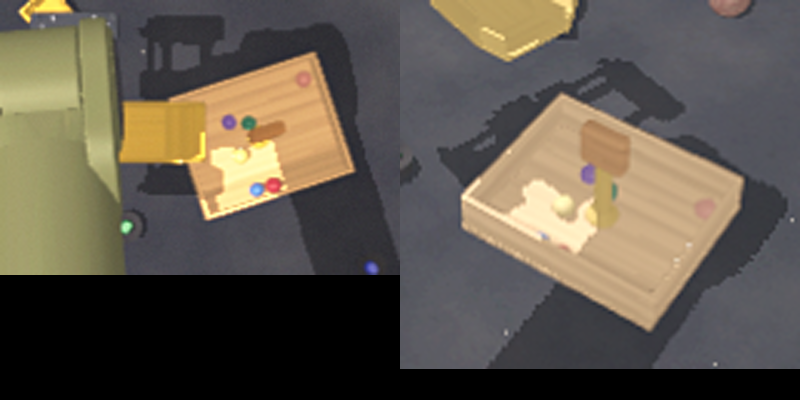

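All six stones are in the tray: violet (229,122), green (248,123), coral (303,79), yellow (240,155), blue (257,189) and red (274,185). Next I set the pan down.

```bash
P='python3 -m handwheel'; $P '[{"x":0.002,"y":0.006,"z":0,"wx":0,"wy":0,"wz":6},{"x":0.003,"y":0.014,"z":0,"wx":0,"wy":0,"wz":13},{"x":0.004,"y":0.02,"z":0,"wx":0,"wy":0,"wz":20},{"x":0.005,"y":0.027,"z":0,"wx":0,"wy":0,"wz":27},{"x":0.006,"y":0.034,"z":0,"wx":0,"wy":0,"wz":34},{"x":0.007,"y":0.04,"z":0,"wx":0,"wy":0,"wz":41},{"x":0.008,"y":0.047,"z":0,"wx":0,"wy":0,"wz":48},{"x":0.009,"y":0.053,"z":0,"wx":0,"wy":0,"wz":55},{"x":0.01,"y":0.06,"z":0,"wx":0,"wy":0,"wz":62},{"x":0.011,"y":0.066,"z":0,"wx":0,"wy":0,"wz":69}]' >/dev/null
$P '[{"x":0,"y":0,"z":0.01,"wx":0,"wy":0,"wz":7},{"x":0,"y":0,"z":0.02,"wx":0,"wy":0,"wz":13},{"x":0,"y":0,"z":0.035,"wx":0,"wy":0,"wz":16},{"x":0,"y":0,"z":0.05,"wx":0,"wy":0,"wz":16},{"x":0,"y":0,"z":0.06,"wx":0,"wy":0,"wz":16},{"x":0,"y":0,"z":0.07,"wx":0,"wy":0,"wz":16},{"x":0,"y":0,"z":0.075,"wx":0,"wy":0,"wz":16},{"x":0,"y":0,"z":0.075,"wx":0,"wy":0,"wz":16}]'
python3 - <<'E'
from h import *
delta([.51+.048*.9966,.03+.048*.082,.0395],rotd(4.7))
E
```

```text
time: 11.62
position: [0.5567, 0.0343, 0.0571]
tool_rot: [3.139, 0.126, -0.003]
ft_force: [-0.8, -0.5, -0.8]
grip_width: 0.161
grip_force: 42.0
t 11.62 mm [ 1.2  0.4 36.3] deg [-0.   0.1 -0.1]
```

```bash
P='python3 -m handwheel'; $P '[{"x":0,"y":0,"z":0.012,"wx":0,"wy":0,"wz":0},{"x":0,"y":0,"z":0.022,"wx":0,"wy":0,"wz":0},{"x":0,"y":0,"z":0.028,"wx":0,"wy":0,"wz":0},{"x":0,"y":0,"z":0.032,"wx":0,"wy":0,"wz":0},{"x":0,"y":0,"z":0.034,"wx":0,"wy":0,"wz":0},{"x":0,"y":0,"z":0.035,"wx":0,"wy":0,"wz":0},{"x":0,"y":0,"z":0.036,"wx":0,"wy":0,"wz":0},{"x":0,"y":0,"z":0.036,"wx":0,"wy":0,"wz":0}]'
```

```text
time: 12.28
position: [0.5577, 0.0345, 0.0223]
tool_rot: [-3.139, -0.127, -0.001]
ft_force: [-1.2, 0.2, -0.5]
grip_width: 0.156
grip_force: 42.0
```

```bash
P='python3 -m handwheel'; $P '[{"x":0,"y":0,"z":0.001,"wx":0,"wy":0,"wz":0},{"x":0,"y":0,"z":0.0015,"wx":0,"wy":0,"wz":0},{"x":0,"y":0,"z":0.0015,"wx":0,"wy":0,"wz":0}]'; $P '[{"x":0,"y":0,"z":0.001,"wx":0,"wy":0,"wz":0},{"x":0,"y":0,"z":0.001,"wx":0,"wy":0,"wz":0}]'
```

```text
time: 12.53
position: [0.5576, 0.0345, 0.0207]
tool_rot: [-3.139, -0.127, -0.0]
ft_force: [-0.4, -0.8, -1.3]
grip_width: 0.158
grip_force: 42.0
time: 12.7
position: [0.5578, 0.0346, 0.0205]
tool_rot: [-3.138, -0.127, -0.0]
ft_force: [-1.1, 0.7, 4.6]
grip_width: 0.157
grip_force: 42.0
```

Contact shows as a 4.6 N upward force. I'll release gently and retreat.

```bash
P='python3 -m handwheel'; $P '[{"x":0,"y":0,"z":0,"wx":0,"wy":0,"wz":0},{"x":0,"y":0,"z":0,"wx":0,"wy":0,"wz":0},{"x":0,"y":0,"z":0,"wx":0,"wy":0,"wz":0},{"x":0,"y":0,"z":0,"wx":0,"wy":0,"wz":0},{"x":0,"y":0,"z":0,"wx":0,"wy":0,"wz":0},{"x":0,"y":0,"z":0,"wx":0,"wy":0,"wz":0}]' 0.06
$P '[{"x":0,"y":0,"z":-0.01,"wx":0,"wy":0,"wz":0},{"x":0,"y":0,"z":-0.03,"wx":0,"wy":0,"wz":0},{"x":0,"y":0,"z":-0.06,"wx":0,"wy":0,"wz":0},{"x":0,"y":0,"z":-0.09,"wx":0,"wy":0,"wz":0},{"x":0,"y":0,"z":-0.12,"wx":0,"wy":0,"wz":0},{"x":0,"y":0,"z":-0.14,"wx":0,"wy":0,"wz":0},{"x":0,"y":0,"z":-0.14,"wx":0,"wy":0,"wz":0}]'
python3 - <<'E'
from h import *
for y in (107.2,-72.8): delta([.4925,-.1573,.14],rotd(17.2 if y>0 else -162.8))
print(ctrl.get_state()['joint_positions'].round(2))
E
```

```text
time: 13.2
position: [0.5575, 0.0345, 0.0196]
tool_rot: [-3.139, -0.127, 0.0]
ft_force: [0.2, 0.1, -0.8]
grip_width: 0.526
grip_force: 0.0
time: 13.78
position: [0.5608, 0.0344, 0.1654]
tool_rot: [-3.137, -0.126, -0.014]
ft_force: [1.0, 0.0, 0.2]
grip_width: 0.69
grip_force: 0.0
t 13.78 mm [-83.8 185.7  42.9] deg [ -0.1  -0.5 -12.6]
t 13.78 mm [-83.8 185.7  42.9] deg [-8.000e-01  1.000e-01  1.674e+02]
[-0.74  0.19  0.72  1.78 -0.13  1.21 -1.48]
```

```bash
P='python3 -m handwheel'; $P '[{"x":-0.084,"y":0.186,"z":0.01,"wx":0,"wy":0,"wz":-70},{"x":-0.084,"y":0.186,"z":0.01,"wx":0,"wy":0,"wz":-70},{"x":-0.084,"y":0.186,"z":0.01,"wx":0,"wy":0,"wz":-70},{"x":-0.084,"y":0.186,"z":0.01,"wx":0,"wy":0,"wz":-70},{"x":-0.084,"y":0.186,"z":0.01,"wx":0,"wy":0,"wz":-70},{"x":-0.084,"y":0.186,"z":0.01,"wx":0,"wy":0,"wz":-70},{"x":-0.084,"y":0.186,"z":0.01,"wx":0,"wy":0,"wz":-70},{"x":-0.084,"y":0.186,"z":0.01,"wx":0,"wy":0,"wz":-70},{"x":-0.084,"y":0.186,"z":0.01,"wx":0,"wy":0,"wz":-70},{"x":-0.084,"y":0.186,"z":0.01,"wx":0,"wy":0,"wz":-70}]' >/dev/null
$P '[{"x":0,"y":0,"z":0,"wx":0,"wy":0,"wz":-32.5},{"x":0,"y":0,"z":0,"wx":0,"wy":0,"wz":-32.5},{"x":0,"y":0,"z":0,"wx":0,"wy":0,"wz":-32.5},{"x":0,"y":0,"z":0,"wx":0,"wy":0,"wz":-32.5},{"x":0,"y":0,"z":0,"wx":0,"wy":0,"wz":-32.5},{"x":0,"y":0,"z":0,"wx":0,"wy":0,"wz":-32.5},{"x":0,"y":0,"z":0,"wx":0,"wy":0,"wz":-32.5}]'
python3 - <<'E'
from h import *
delta([.4925,-.1573,.078],rotd(107.2));print(ctrl.get_state()['joint_positions'].round(2))
w=snap('wrist','w2.png');np.save('w2.npy',w,allow_pickle=True)
a=snap('top')
C=cv2.resize(np.hstack([w['image'],a['image']]),(800,300),interpolation=3);cv2.imwrite('pics/w2b.png',C[:,:,::-1])
E
```

```text
time: 15.2
position: [0.4885, -0.1577, 0.1496]
tool_rot: [-1.869, -2.525, -0.0]
ft_force: [0.3, -0.3, -0.5]
grip_width: 0.684
grip_force: 0.0
t 15.2 mm [-0.8  3.9 90.3] deg [-0.  -0.  -0.2]
[-0.43  0.09  0.73  1.9  -0.06  1.18  0.62]
```

View pics/w2b.png

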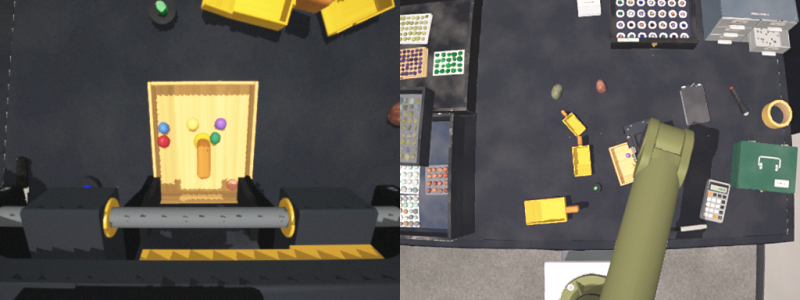

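The wrist view shows the tray level, with all six stones in it and the grip block at about (203,158) in the composite. The top view shows the pan upright beside the tray at (582,158).

```bash
python3 - <<'E'
from h import *
w=np.load('w2.npy',allow_pickle=True).item()
h=cv2.cvtColor(w['image'],cv2.COLOR_RGB2HSV);m=cv2.inRange(h,(4,130,80),(17,255,255));m[:170]=0;m[235:]=0;m[:,:240]=0;m[:,285:]=0
n,l,st,c=cv2.connectedComponentsWithStats(m);i=1+np.argmax(st[1:,4]);print(st[i],c[i])
q=np.argwhere(l==i)
for v in range(st[i,1]+4,st[i,1]+st[i,3]-3,8):
    r=q[q[:,0]==v][:,1];print(v,r.min(),r.max(),onz(w,r.mean(),v,.093))
E
```

```text
[252 178  18  51 382] [261.40837696 198.62303665]
182 253 267 [ 0.48599859 -0.13547588  0.093     ]
190 252 268 [ 0.48858209 -0.14143047  0.093     ]
198 252 268 [ 0.49075827 -0.14762271  0.093     ]
206 253 268 [ 0.49474079 -0.15338181  0.093     ]
214 253 268 [ 0.49652397 -0.15993195  0.093     ]
222 253 268 [ 0.49859596 -0.16651903  0.093     ]
```

```bash
P='python3 -m handwheel'; $P '[{"x":-0.001,"y":0.006,"z":0.01,"wx":0,"wy":0,"wz":0},{"x":-0.001,"y":0.006,"z":0.03,"wx":0,"wy":0,"wz":0},{"x":-0.001,"y":0.006,"z":0.05,"wx":0,"wy":0,"wz":0},{"x":-0.001,"y":0.006,"z":0.07,"wx":0,"wy":0,"wz":0},{"x":-0.001,"y":0.006,"z":0.082,"wx":0,"wy":0,"wz":0},{"x":-0.001,"y":0.006,"z":0.09,"wx":0,"wy":0,"wz":0},{"x":-0.001,"y":0.006,"z":0.09,"wx":0,"wy":0,"wz":0},{"x":-0.001,"y":0.006,"z":0.09,"wx":0,"wy":0,"wz":0}]'
$P '[{"x":0,"y":0,"z":0,"wx":0,"wy":0,"wz":0},{"x":0,"y":0,"z":0,"wx":0,"wy":0,"wz":0},{"x":0,"y":0,"z":0,"wx":0,"wy":0,"wz":0},{"x":0,"y":0,"z":0,"wx":0,"wy":0,"wz":0},{"x":0,"y":0,"z":0,"wx":0,"wy":0,"wz":0},{"x":0,"y":0,"z":0,"wx":0,"wy":0,"wz":0},{"x":0,"y":0,"z":0,"wx":0,"wy":0,"wz":0},{"x":0,"y":0,"z":0,"wx":0,"wy":0,"wz":0},{"x":0,"y":0,"z":0,"wx":0,"wy":0,"wz":0},{"x":0,"y":0,"z":0,"wx":0,"wy":0,"wz":0}]' 0 45
$P '[{"x":0,"y":0,"z":0,"wx":0,"wy":0,"wz":0},{"x":0,"y":0,"z":0,"wx":0,"wy":0,"wz":0},{"x":0,"y":0,"z":0,"wx":0,"wy":0,"wz":0},{"x":0,"y":0,"z":0,"wx":0,"wy":0,"wz":0}]'
```

```text
time: 15.97
position: [0.4951, -0.157, 0.0599]
tool_rot: [1.866, 2.527, -0.0]
ft_force: [1.0, -0.4, -0.4]
grip_width: 0.686
grip_force: 0.0
time: 16.8
position: [0.4944, -0.157, 0.0596]
tool_rot: [-1.866, -2.527, 0.001]
ft_force: [-2.1, -0.8, 2.6]
grip_width: 0.159
grip_force: 45.0
time: 17.13
position: [0.4944, -0.157, 0.0596]
tool_rot: [-1.866, -2.527, 0.001]
ft_force: [-3.6, 0.1, 3.7]
grip_width: 0.159
grip_force: 45.0
```

Gripped. I'll lift smoothly by 0.15 m.

```bash
P='python3 -m handwheel'; $P '[{"x":0,"y":0,"z":-0.003,"wx":0,"wy":0,"wz":0},{"x":0,"y":0,"z":-0.008,"wx":0,"wy":0,"wz":0},{"x":0,"y":0,"z":-0.015,"wx":0,"wy":0,"wz":0},{"x":0,"y":0,"z":-0.023,"wx":0,"wy":0,"wz":0},{"x":0,"y":0,"z":-0.031,"wx":0,"wy":0,"wz":0},{"x":0,"y":0,"z":-0.04,"wx":0,"wy":0,"wz":0},{"x":0,"y":0,"z":-0.049,"wx":0,"wy":0,"wz":0},{"x":0,"y":0,"z":-0.058,"wx":0,"wy":0,"wz":0},{"x":0,"y":0,"z":-0.067,"wx":0,"wy":0,"wz":0},{"x":0,"y":0,"z":-0.075,"wx":0,"wy":0,"wz":0}]'
$P '[{"x":0,"y":0,"z":-0.008,"wx":0,"wy":0,"wz":0},{"x":0,"y":0,"z":-0.017,"wx":0,"wy":0,"wz":0},{"x":0,"y":0,"z":-0.026,"wx":0,"wy":0,"wz":0},{"x":0,"y":0,"z":-0.035,"wx":0,"wy":0,"wz":0},{"x":0,"y":0,"z":-0.044,"wx":0,"wy":0,"wz":0},{"x":0,"y":0,"z":-0.053,"wx":0,"wy":0,"wz":0},{"x":0,"y":0,"z":-0.061,"wx":0,"wy":0,"wz":0},{"x":0,"y":0,"z":-0.068,"wx":0,"wy":0,"wz":0},{"x":0,"y":0,"z":-0.073,"wx":0,"wy":0,"wz":0},{"x":0,"y":0,"z":-0.076,"wx":0,"wy":0,"wz":0}]' >/dev/null
$P '[{"x":0,"y":0,"z":0,"wx":0,"wy":0,"wz":0},{"x":0,"y":0,"z":0,"wx":0,"wy":0,"wz":0},{"x":0,"y":0,"z":0,"wx":0,"wy":0,"wz":0},{"x":0,"y":0,"z":0,"wx":0,"wy":0,"wz":0},{"x":0,"y":0,"z":0,"wx":0,"wy":0,"wz":0},{"x":0,"y":0,"z":0,"wx":0,"wy":0,"wz":0}]'
python3 - <<'E'
from h import *
st=ctrl.get_state();print(R.from_rotvec(st['tool_rot']).as_matrix()[:,2].round(4))
w=snap('wrist');a=snap('scene')
C=cv2.resize(np.hstack([w['image'],a['image']]),(800,300),interpolation=3);cv2.imwrite('pics/f.png',C[:,:,::-1])
E
```

```text
time: 17.97
position: [0.4951, -0.1569, 0.1359]
tool_rot: [1.866, 2.527, 0.001]
ft_force: [0.1, -0.3, -3.8]
grip_width: 0.158
grip_force: 45.0
time: 19.3
position: [0.4947, -0.1568, 0.2104]
tool_rot: [-1.866, -2.527, 0.0]
ft_force: [0.1, 0.5, -3.4]
grip_width: 0.154
grip_force: 45.0
[-5.e-04  0.e+00 -1.e+00]
```

View pics/f.png

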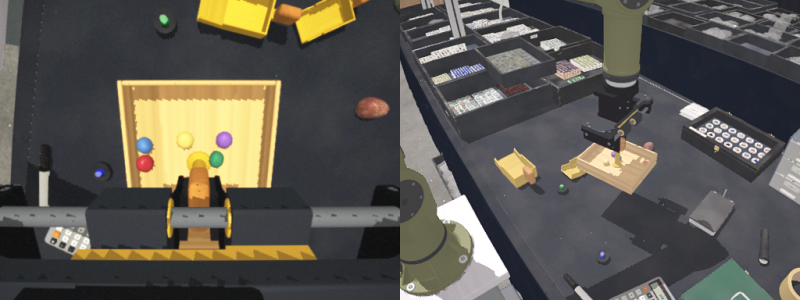

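The tray is level about 15 cm up. Five stones are in view, and coral should be hidden behind the gripper, since the wrist load of about 3.6 N matches the tray with all six.

```bash
python3 -c "
from bench import ctrl
print(ctrl.close_job())"
```

```text
the job is handed in; nothing more can be done
None
```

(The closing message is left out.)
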